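# Set the shaker's speed selector to step 5 and start it

### The job

On the bench shaker, push the big pointer selector round clockwise with a fingertip to speed step 5: the fifth click above off, where off is the round dot at the anticlockwise stop. Do not let it go past step 5 and do not pinch the pointer. Only when it rests in step 5, press the start key right down and let it come back up; leave the small timer knob and all the jars and other loose things as they are.

Things in the scene. Friction and masses are not known exactly. Their poses are not given: they have to be found in the camera images.
- shaker: White bench shaker, fixed, 340 wide (y) x 305 deep (x) x 60 mm high. Origin at bench height straight below the selector's axis; z up, x away from the operator's side towards the platform, y to the left. Control panel: its top face, 60 mm above the bench, x = -75 to +95 mm; selector at (0, 0), start key at (0, -125), timer knob at (0, +125) mm. Beyond x = 100 is the platform.
- platform (a point): Middle of the shaker's platform floor, 166 mm along x from the selector's axis and 82 mm above the bench; the platform is 300 x 128 mm with a rim 92 mm above the bench, and carries a jar and a box.
- selector (a joint): Angle of the big selector in rad, growing clockwise seen from above, from 0 (off, anticlockwise stop) to 3.665 (step 7, stop). Step n clicks in at 0.5236 n (30 degrees apart), so step 5 is at 2.618. At value v the pointer points 105 degrees minus v from the shaker's x axis towards its y axis. Marks on the panel round the disc: a dot for off, then seven ticks growing longer.
- selector_axis (a point): On the selector's axis, on top of its black disc (radius 42 mm), 70 mm above the bench. On the disc stands the pointer fin, 17 mm thick, from 4 mm behind the axis to 46 mm out, top 96 mm above the bench, with a white line along it. Spring detents: leaving a step takes about 0.14 N m (4 N at 36 mm radius); past half way it snaps by itself into the next step and rests there.
- fin_push_side: The anticlockwise half of the fin (the side face to push on to turn clockwise): 50 x 7 x 26 mm. Origin at the middle of its underside, on the disc's top, 21 mm from the axis along the pointer; its x runs outward along the pointer, its y towards the anticlockwise side; the face to push is at y = +3.5 mm.
- fin_lead_side: The clockwise half of the fin, same size and axes; its outer face is at y = -3.5 mm. Pressing on both halves at the same time counts as pinching.
- pointer_end (a point): The top outer end of the pointer fin, 46 mm from the axis, 96 mm above the bench.
- start_key (a joint): The start key, a round black push button of radius 14 mm in a grey round housing, to the right of the selector. Value in m: 0 up, 0.006 right down; springs back up by itself; right down takes 5 N.
- start_key_top (a point): Centre of the start key's top face when up; moves down with it. Press straight down.
- timer_end (a point): Top outer end of the small timer knob's bar, left of the selector; the knob is 36 mm across and 46 mm high on a round grey base. Not to be turned.
- vial: bystander, loose, to be left in place: brown capped vial standing on the control panel between selector and timer knob, 22 mm diameter, 36 mm high; origin at its underside.
- jar_a: bystander, loose, to be left in place: glass jar with white cap on the shaker's platform, 42 mm diameter, 50 mm high; origin at its underside.
- slide_box: bystander, loose, to be left in place: grey slide box on the shaker's platform, 80 x 32 x 30 mm; origin at its underside.
- dropper: bystander, loose, to be left in place: brown dropper bottle with white tip, 48 mm diameter, 116 mm high, on the bench to the left; origin at its underside.
- stain: bystander, loose, to be left in place: white bottle, 60 mm diameter, 130 mm high, on the bench to the right; origin at its underside.
- marker: bystander, loose, to be left in place: white and black marker pen lying on the bench to the left, 131 mm long, 14 mm thick; origin under its middle.
- beaker: bystander, loose, to be left in place: glass beaker, 72 mm diameter, 85 mm high, on the bench to the right; origin at its underside.

How it is judged:
By the outcome, as a careful person would: the job done as asked, in the order asked, and still so for the second after the job is handed in, with the robot touching nothing.
It also fails if it takes over 51 s, if anything falls off the work surface, if the arm or the gripper's body presses on something with over 40 N, if the wrist force passes 120 N, or if a joint passes its speed limit or range.

### The arm

A 6-joint arm with a two-finger parallel gripper is mounted at the origin on the work surface. World frame = base frame: x ahead of the robot, y to its left, z up, the work surface at z = 0. Lengths are in m, angles in rad, forces in N, time in s.
With the tool pointing down it reaches from about 0.35 to 0.975 m from the base axis. Payload 4.9 kg.
Tool frame: the origin (TCP) lies midway between the tips of the shut fingers; the grasp point (between the pads) lies 19 mm behind it; z points along the fingers, y is the direction in which the jaws open and shut (so a half turn about z gives the same grasp; the last joint's range is limited). The gripper opens to 85 mm and grips with 20 to 120 N. Pads are 22 mm wide; open, the fingers measure 114 mm over their backs; the gripper's body (76 mm by 85 mm) begins 54 mm behind the grasp point. The pads swing forward as they close: fully open they stand 13 mm farther back than shut.
Start: joints at [1.144, 0.053, 1.613, -0, 1.476, -0.119], TCP at [0.189, 0.596, 0.231] pointing down, gripper open.
Joint ranges: [-3.01, 3.01], [-1.01, 2.22], [0.06, 2.58], [-1.02, 4.17], [0.09, 2.62], [-3.14, 3.14]. Speed limits (rad/s): [2.57, 2.57, 3.14, 3.14, 3.14, 3.14].

### API

Orientations are given as a rotation vector (axis times angle).
In Python, from station import ctrl gives the robot as it stands.
- The arm moves only by the tool play_rows, never from a script. Its argument "motion" is a list that holds one entry, the list of rows, each a list of 7 numbers: the closure, from -1 (fully open) to 1 (shut), then the shift along the tool's x, y, z in cm, then the turn, a rotation vector about the tool's x, y, z in degrees. A call has 1 to 20 rows; each row is the pose to reach, as a shift and turn from the pose measured when the call began, along the tool's axes at that moment; what a row does not reach only later rows make up. A row lasts 1/8 s, in which the tool goes at most 62.5 mm and 10.7 degrees, less where a joint would pass 70% of its speed; a pose out of reach is approached as far as the arm can. A call with a gripper value outside its range is refused whole. The fingers move at their own pace and stop on an object; "newtons" is the grip in N (left out, the last holds). Time passes only in rows, so rows that repeat a pose let the fingers close. It gives the time, the measured TCP pose, the force and the opening at its end, in the units of the state.
- ctrl.get_obs(): the state, without advancing time (a new reading comes with each control period).
- ctrl.get_image(name): name is "scene" or "top" or "wrist"; returns a dict with "color" (480x640x3 uint8, red, green, blue), "mtx" (3x3 intrinsics, pixels), "T" (4x4, takes a point from camera to world coordinates). Camera axes: x right, y up, looking along -z (the intrinsics and any distortion apply to the point x, -y, -z); pixel columns grow to the right and rows downward; lengths in m; the calibration is good to about 2 mm. A picture is of the moment at which its call begins. There is no depth.
- ctrl.finish_job(): hands the job in, once; it reports no verdict.
The state is a dict: "t": time; "q": joint angles; "dq": joint speeds; "effort": joint torques, N m; "tool_pos": TCP position; "tool_rot": TCP orientation; "contact_force": force on the tool from outside, world axes, zero at the start; "wrist_torque": the same for the moment, N m; "opening": finger opening in m.
Only numpy, scipy, OpenCV 4.12 (cv2) and the standard library are available. Lean on these libraries where they do the work, as an engineer would, in place of code of your own. Each camera call takes 0.05 s, during which the arm holds its last target.

## Working session

There is one attempt and no reset: what is moved stays moved. The work goes in short steps, Python scripts to look and compute and a tool call to move; the robot and the scene stay as the last step left them, time stands still between calls to the robot, and variables do not carry over. Pictures are saved under pics/ and viewed, and the job is handed in when it is done.

Besides the shell and the picture viewer there is one more tool, called after "Call:" in YAML: its name, and indented under it one key for each argument. play_rows: Moves the arm, as the interface text tells. Its arguments: {"type":"object","properties":{"motion":{"type":"array"},"newtons":{"type":"number"}},"required":["motion"]}

```bash
mkdir -p pics; ls
python3 - <<'E'
from station import ctrl
import cv2
o=ctrl.get_obs(); print(o)
for n in ["scene","top","wrist"]:
    d=ctrl.get_image(n); cv2.imwrite(f"pics/{n}0.png",d["color"][:,:,::-1]); print(n,d["mtx"].tolist(),d["T"].round(4).tolist(),d.keys())
E
```

```text
pics
{'t': 0.0, 'q': array([ 1.14398801e+00,  5.33603225e-02,  1.61430307e+00,  1.92521996e-05,
        1.47598594e+00, -1.18970226e-01]), 'dq': array([ 4.15957671e-05, -1.72450754e-03, -1.97802995e-03, -2.31050981e-04,
       -1.49296980e-03,  1.80289691e-03]), 'effort': array([ 6.87654992e-04, -3.93674076e+01, -3.70175421e+01, -7.49842172e-06,
        7.14581736e-03, -1.74710704e-05]), 'tool_pos': array([0.18909164, 0.59505604, 0.23005545]), 'tool_rot': array([-4.81558715e-01, -3.10388427e+00,  3.10240719e-03]), 'contact_force': array([ 0.03823112, -0.66254351,  1.01761534]), 'wrist_torque': array([ 0.00483484, -0.00642402, -0.00046741]), 'opening': 0.08517188933360896}
scene [[468.67397901584826, 0.0, 317.7065787548961], [0.0, 468.67397901584826, 232.58075014921454], [0.0, 0.0, 1.0]] [[-0.4169, -0.686, 0.5963, 1.1443], [0.9088, -0.3014, 0.2886, 0.2649], [-0.0183, 0.6622, 0.7491, 0.8677], [0.0, 0.0, 0.0, 1.0]] dict_keys(['color', 'mtx', 'T'])
top [[608.531459197505, 0.0, 309.6294512479964], [0.0, 608.531459197505, 239.79957476867875], [0.0, 0.0, 1.0]] [[-0.0017, 0.9968, -0.0793, 0.3867], [-0.9999, -0.0027, -0.0128, -0.043], [-0.0129, 0.0793, 0.9968, 1.7655], [0.0, 0.0, 0.0, 1.0]] dict_keys(['color', 'mtx', 'T'])
wrist [[398.7405457243308, 0.0, 320.46253147621087], [0.0, 398.7405457243308, 238.50954259301474], [0.0, 0.0, 1.0]] [[0.304, -0.9054, -0.2962, 0.1119], [0.9527, 0.2881, 0.097, 0.6215], [-0.0025, -0.3117, 0.9502, 0.3723], [0.0, 0.0, 0.0, 1.0]] dict_keys(['color', 'mtx', 'T'])
```

View pics/scene0.png

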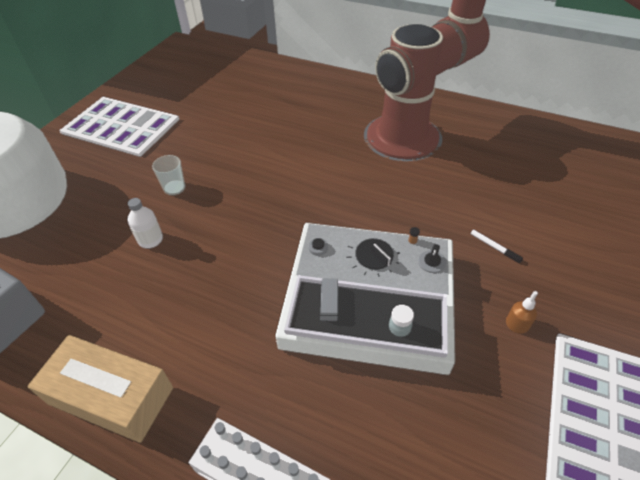

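View pics/top0.png

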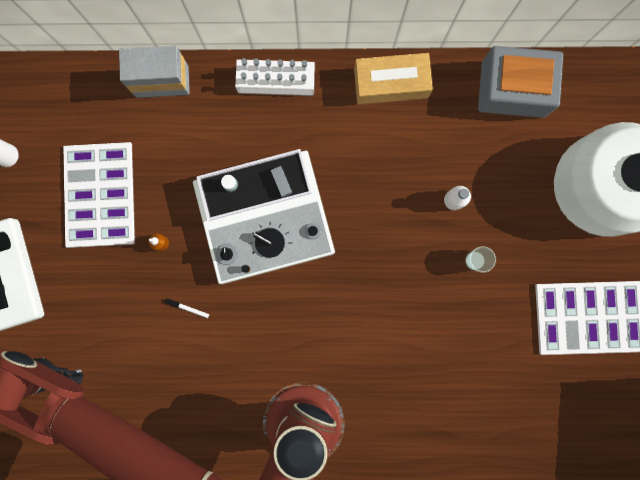

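View pics/wrist0.png

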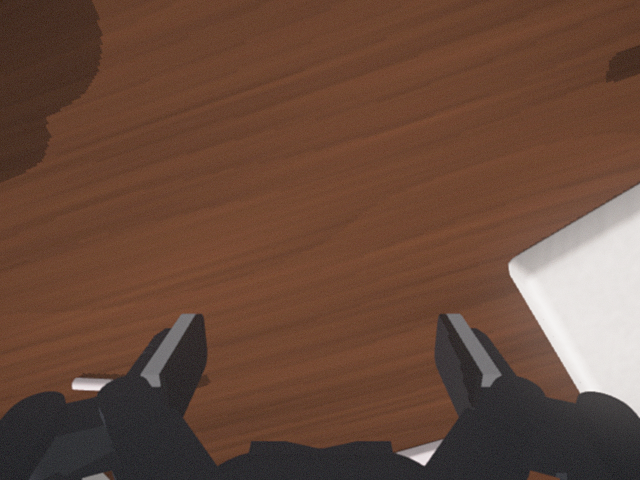

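Run:
```python
import cv2
a=cv2.imread("pics/top0.png")[140:290,185:345]; cv2.imwrite("pics/topz.png",cv2.resize(a,None,fx=4,fy=4,interpolation=cv2.INTER_CUBIC)[:600])
a=cv2.imread("pics/scene0.png")[215:305,275:465]; cv2.imwrite("pics/scz.png",cv2.resize(a,None,fx=4,fy=4,interpolation=cv2.INTER_CUBIC))
```

```text
(no output)
```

View pics/topz.png

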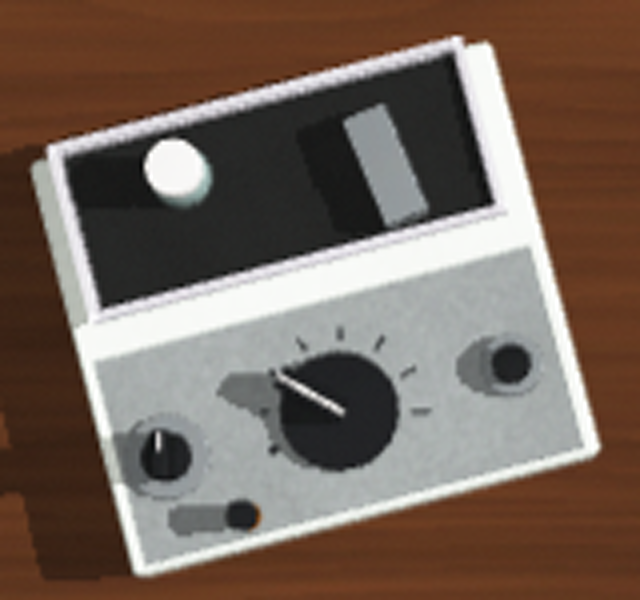

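View pics/scz.png

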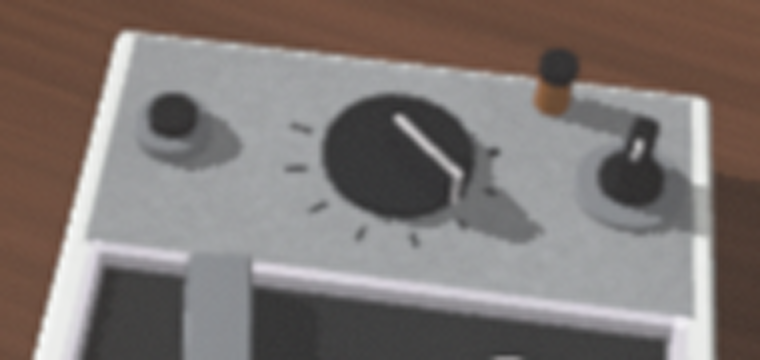

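```bash
cat > h.py <<'E'
import numpy as np, cv2
def ray(d,uv):
    K=d["mtx"];T=d["T"]
    p=np.array([(uv[0]-K[0,2])/K[0,0],-(uv[1]-K[1,2])/K[1,1],-1.0])
    return T[:3,3],T[:3,:3]@p
def onz(d,uv,z):
    c,r=ray(d,uv); return c+r*(z-c[2])/r[2]
def proj(d,P):
    K=d["mtx"];T=d["T"]; p=T[:3,:3].T@(np.asarray(P)-T[:3,3])
    return np.array([K[0,0]*p[0]/-p[2]+K[0,2],K[1,1]*-p[1]/-p[2]+K[1,2]])
def tri(d1,u1,d2,u2):
    c1,r1=ray(d1,u1);c2,r2=ray(d2,u2)
    r1/=np.linalg.norm(r1);r2/=np.linalg.norm(r2)
    s=np.linalg.lstsq(np.c_[r1,-r2],c2-c1,rcond=None)[0]
    a=c1+s[0]*r1;b=c2+s[1]*r2
    return (a+b)/2,np.linalg.norm(a-b)
E
python3 - <<'E'
from station import ctrl
from h import *
import pickle
t=ctrl.get_image("top");s=ctrl.get_image("scene");pickle.dump((t,s),open("d.pkl","wb"))
for nm,d,(x0,y0,x1,y1) in [("top",t,(205,200,335,280)),("scene",s,(300,225,455,285))]:
    g=d["color"].max(2)[y0:y1,x0:x1].astype(np.uint8)
    g=cv2.resize(g,None,fx=4,fy=4,interpolation=cv2.INTER_CUBIC)
    for th in ([60,100] if nm=="top" else [60,90]):
        n,l,st,c=cv2.connectedComponentsWithStats((g<th).astype(np.uint8))
        for i in range(1,n):
            if 12<st[i,4]<20000:
                u=(c[i]+0.5)/4-0.5+[x0,y0]
                print(nm,th,u.round(2),st[i,2:].tolist(),onz(d,u,.06).round(4))
E
```

```text
top 60 [229.75 205.06] [262, 67, 8904] [0.6217 0.2047 0.06  ]
top 60 [312.16 230.6 ] [38, 37, 1069] [ 0.5485 -0.0283  0.06  ]
top 60 [269.34 242.55] [123, 116, 9976] [0.515  0.0922 0.06  ]
top 60 [206.6  243.48] [3, 10, 24] [0.5129 0.2691 0.06  ]
top 60 [206.83 251.63] [22, 47, 574] [0.4899 0.2682 0.06  ]
top 60 [225.9  253.99] [49, 48, 1733] [0.4831 0.2144 0.06  ]
top 60 [253.04 251.9 ] [6, 5, 20] [0.4888 0.138  0.06  ]
top 60 [208.36 261.45] [30, 28, 369] [0.4622 0.2635 0.06  ]
top 60 [244.9  268.47] [29, 26, 631] [0.4423 0.1606 0.06  ]
top 60 [212.62 267.78] [3, 14, 30] [0.4444 0.2513 0.06  ]
top 60 [209.89 276.29] [46, 38, 1104] [0.4206 0.2587 0.06  ]
top 100 [229.94 205.21] [269, 68, 9390] [0.6213 0.2042 0.06  ]
top 100 [328.72 204.14] [50, 38, 1371] [ 0.6234 -0.0752  0.06  ]
top 100 [330.41 217.8 ] [34, 25, 533] [ 0.5845 -0.0798  0.06  ]
top 100 [269.64 223.41] [3, 6, 13] [0.5692 0.0915 0.06  ]
top 100 [279.49 225.18] [8, 11, 35] [0.5641 0.0638 0.06  ]
top 100 [332.48 232.58] [22, 88, 880] [ 0.5427 -0.0855  0.06  ]
top 100 [260.25 226.12] [4, 5, 18] [0.5616 0.118  0.06  ]
top 1
[... 871 characters left out ...]
6  ]
scene 60 [372.93 254.06] [143, 117, 11028] [0.5097 0.0915 0.06  ]
scene 60 [433.15 258.06] [59, 83, 2537] [0.4673 0.2154 0.06  ]
scene 60 [302.42 283.52] [13, 8, 84] [ 0.644  -0.0162  0.06  ]
scene 90 [414.36 231.24] [43, 42, 1408] [0.4083 0.1551 0.06  ]
scene 90 [318.11 243.77] [50, 45, 1797] [ 0.5315 -0.0315  0.06  ]
scene 90 [373.55 253.96] [152, 125, 13224] [0.5089 0.0927 0.06  ]
scene 90 [433.27 257.21] [68, 92, 3701] [0.4649 0.215  0.06  ]
scene 90 [397.68 252.74] [8, 6, 37] [0.4842 0.1401 0.06  ]
scene 90 [453.95 269.83] [6, 108, 457] [0.4807 0.2644 0.06  ]
scene 90 [397.05 262.5 ] [10, 8, 54] [0.5108 0.1474 0.06  ]
scene 90 [307.96 283.4 ] [80, 13, 608] [ 0.639  -0.0057  0.06  ]
```

Run:
```python
from h import *
import pickle
t,s=pickle.load(open("d.pkl","rb"))
print("key",tri(t,(312.16,230.6),s,(318.03,243.71)))
print("key at z", [onz(t,(312.16,230.6),z).round(4) for z in (.07,.08)])
for nm,d,(x0,y0,x1,y1) in [("top",t,(250,222,295,262)),("scene",s,(348,232,402,276))]:
    g=d["color"].max(2)[y0:y1,x0:x1].astype(np.uint8)
    g=cv2.resize(g,None,fx=8,fy=8,interpolation=cv2.INTER_CUBIC)
    n,l,st,c=cv2.connectedComponentsWithStats((g<75).astype(np.uint8)); i=1+st[1:,4].argmax()
    ct=max(cv2.findContours((l==i).astype(np.uint8),0,1)[0],key=cv2.contourArea)[:,0,:]
    P=np.array([onz(d,(p+.5)/8-.5+[x0,y0],.07)[:2] for p in cv2.convexHull(ct)[:,0,:]])
    P=np.array([onz(d,(p+.5)/8-.5+[x0,y0],.07)[:2] for p in ct])
    # robust circle fit
    from scipy.optimize import least_squares
    f=least_squares(lambda q:np.hypot(*(P-q[:2]).T)-.042,[.515,.09],loss="soft_l1",f_scale=.0005)
    r=np.hypot(*(P-f.x).T); print(nm,"disc",f.x.round(4),np.percentile(r,[5,25,50,75,95]).round(4))
    # white line
    m=np.zeros_like(g);hull=cv2.convexHull(ct);cv2.fillConvexPoly(m,hull,255)
    m=cv2.erode(m,np.ones((9,9)))
    w=((g>130)&(m>0)).astype(np.uint8); n,l,st,c=cv2.connectedComponentsWithStats(w)
    i=1+st[1:,4].argmax(); ys,xs=np.where(l==i); Q=np.c_[xs,ys].astype(np.float32)
    vx,vy,cx,cy=cv2.fitLine(Q,2,0,.01,.01).ravel(); k=(Q-[cx,cy])@[vx,vy]
    for e in np.percentile(k,[2,98]):
        u=(np.array([cx+e*vx,cy+e*vy])+.5)/8-.5+[x0,y0]; print(nm,"line end",u.round(2),onz(d,u,.096).round(4))
```

```text
key (array([ 0.54596885, -0.02674766,  0.07828111]), np.float64(0.0037747509177699055))
key at z [array([ 0.5475, -0.0284,  0.07  ]), array([ 0.5466, -0.0285,  0.08  ])]
top disc [0.5144 0.0919] [0.0053 0.0395 0.041  0.0414 0.046 ]
top line end [255.22 234.  ] [0.5361 0.1284 0.096 ]
top line end [269.97 242.4 ] [0.5128 0.0876 0.096 ]
scene disc [0.5156 0.0942] [0.0167 0.0324 0.0399 0.042  0.0425]
scene line end [374.03 243.98] [0.511  0.0918 0.096 ]
scene line end [389.45 258.69] [0.5358 0.135  0.096 ]
```

```bash
cat >> h.py <<'E'
from scipy.spatial.transform import Rotation as R
A=np.array([.5145,.093]); YAW=14.8
def pose(v,off,r=.033):  # finger centre for fin value v(deg), offset from centreline
    f=np.radians(105+YAW-v); return A+r*np.array([np.cos(f),np.sin(f)])+off*np.array([-np.sin(f),np.cos(f)]), 105+YAW-v+90
def rel(o,xy,z,th):
    R0=R.from_rotvec(o["tool_rot"]); a=np.radians(th)
    x=np.array([np.cos(a),np.sin(a),0]); zz=np.array([0,0,-1.]); Rt=R.from_matrix(np.c_[x,np.cross(zz,x),zz])
    sh=R0.inv().apply(np.array([*xy,z])-o["tool_pos"])*100
    return sh.round(2).tolist()+(R0.inv()*Rt).as_rotvec(degrees=True).round(1).tolist()
E
python3 - <<'E'
from station import ctrl
from h import *
o=ctrl.get_obs()
p,th=pose(60,.036); print(p,th); print(rel(o,p,.19,th))
E
```

```text
[0.49998577 0.13962979] 149.8
[-43.42, -34.01, 4.1, -0.1, 0.0, 12.6]
```

Call:
play_rows:
  motion:
    - [[1,-3,-2.5,0.2,0,0,1],[1,-7,-5.5,0.6,0,0,2],[1,-11,-8.6,1,0,0,3],[1,-15,-11.8,1.4,0,0,4],[1,-19,-15,1.8,0,0,5],[1,-23,-18,2.2,0,0,6],[1,-27,-21.2,2.6,0,0,7],[1,-31,-24.3,3,0,0,8],[1,-35,-27.4,3.4,0,0,9],[1,-39,-30.5,3.8,0,0,10.5],[1,-42,-33,4.1,0,0,12],[1,-43.4,-34,4.1,0,0,12.6],[1,-43.4,-34,4.1,0,0,12.6],[1,-43.4,-34,4.1,0,0,12.6]]

```text
t: 2.0
tool_pos: [0.4993, 0.1408, 0.1901]
tool_rot: [-0.817, -3.033, 0.001]
contact_force: [0.1, 1.1, 0.5]
opening: -0.0001
```

Run:
```python
from station import ctrl
from h import *
o=ctrl.get_obs();print(o["t"],o["tool_pos"],o["contact_force"],o["opening"])
p,th=pose(60,.036); print(rel(o,p,.078,th))
for n in ["scene","top","wrist"]:
    d=ctrl.get_image(n)["color"][:,:,::-1]
    if n=="scene": d=cv2.resize(d[130:310,250:490],None,fx=3,fy=3)
    if n=="top": d=cv2.resize(d[140:300,170:370],None,fx=3,fy=3)
    cv2.imwrite(f"pics/{n}1.png",d)
```

```text
2.0 [0.49933187 0.14076856 0.19006284] [0.0818896  1.14293145 0.45976373] -8.69187997639953e-05
[-0.12, -0.06, 11.21, -0.0, -0.0, 0.0]
```

View pics/scene1.png

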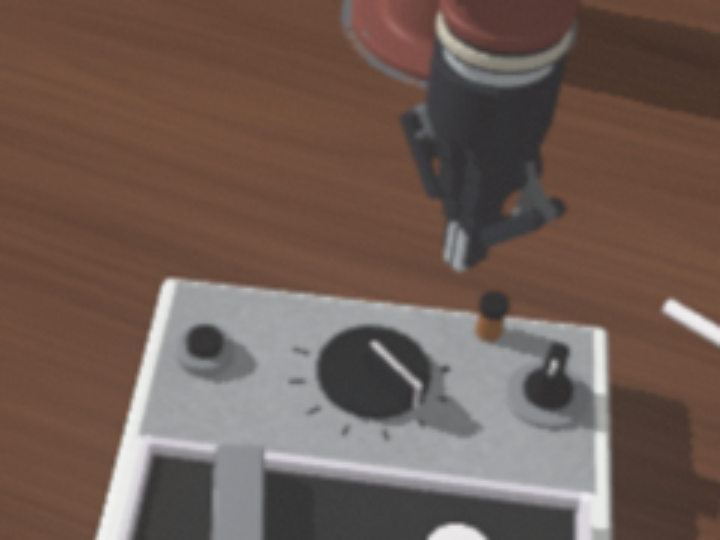

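View pics/wrist1.png

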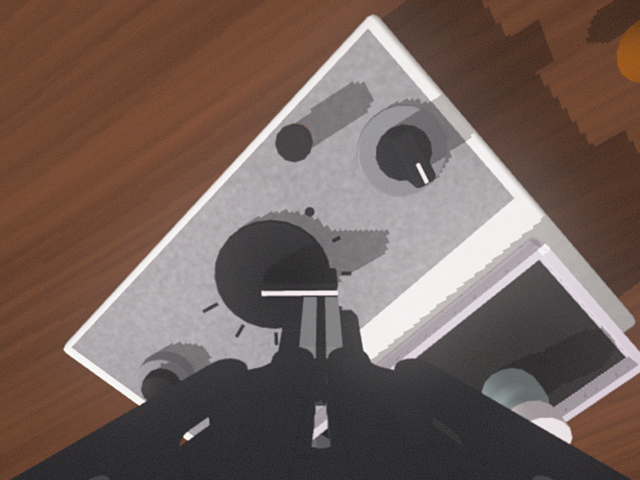

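Run:
```python
from station import ctrl
from h import *
d=ctrl.get_image("wrist")
for u in [(262,293),(338,293)]: print(onz(d,u,.096).round(4))
print(proj(d,[*A,.07]), proj(d,ctrl.get_obs()["tool_pos"]))
for u in [(216,272),(272,218)]: print(np.linalg.norm(onz(d,u,.07)[:2]-A))
```

```text
[0.5092 0.0919 0.096 ]
[0.5342 0.1348 0.096 ]
[272.37094777 282.04431265] [317.8542911  321.84540911]
0.04060441370116815
0.047622557987893596
```

Call:
play_rows:
  motion:
    - [[1,-0.1,-0.1,1.5,0,0,0],[1,-0.1,-0.1,4,0,0,0],[1,-0.1,-0.1,6.5,0,0,0],[1,-0.1,-0.1,9,0,0,0],[1,-0.1,-0.1,10.5,0,0,0],[1,-0.1,-0.1,11.2,0,0,0],[1,-0.1,-0.1,11.2,0,0,0]]

```text
t: 3.08
tool_pos: [0.4997, 0.1393, 0.0779]
tool_rot: [-0.817, -3.033, 0.001]
contact_force: [0.1, -0.5, 0.9]
opening: -0.0001
```

Run:
```python
from station import ctrl
from h import *
o=ctrl.get_obs();print(o["t"],o["tool_pos"],o["contact_force"],o["q"].round(2))
for v,f in [(60,.021),(75,.020),(90,.020),(105,.02),(120,.02),(135,.02),(140,.02)]:
    p,th=pose(v,f); print(v,rel(o,p,.078,th))
for n in ["scene","wrist"]:
    d=ctrl.get_image(n)["color"][:,:,::-1]
    if n=="scene": d=cv2.resize(d[130:310,250:490],None,fx=3,fy=3)
    cv2.imwrite(f"pics/{n}2.png",d)
```

```text
3.075 [0.49966305 0.13929716 0.0779099 ] [ 0.09450296 -0.50515462  0.89357387] [ 0.13 -0.05  1.99 -0.    1.21 -0.92]
60 [-1.51, 0.04, -0.01, -0.1, -0.0, 0.1]
75 [-2.53, 0.45, -0.01, -0.1, -0.0, 15.1]
90 [-3.53, 0.6, -0.01, -0.1, 0.0, 30.1]
105 [-4.53, 0.49, -0.01, -0.1, 0.0, 45.1]
120 [-5.47, 0.12, -0.01, -0.1, 0.0, 60.1]
135 [-6.28, -0.48, -0.01, -0.1, 0.0, 75.1]
140 [-6.51, -0.72, -0.01, -0.1, 0.0, 80.1]
```

View pics/scene2.png

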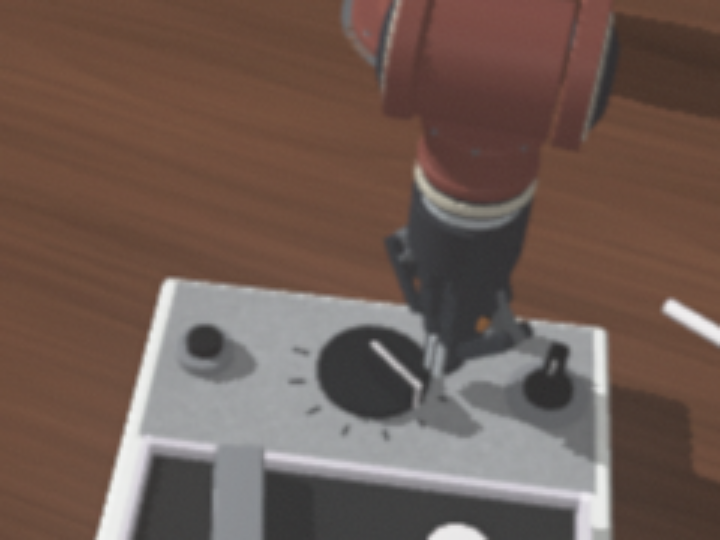

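View pics/wrist2.png

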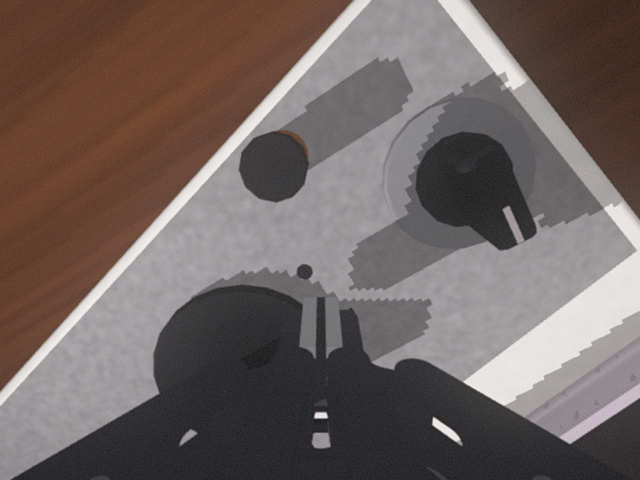

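Call:
play_rows:
  motion:
    - [[1,-0.5,0,0,0,0,0],[1,-1,0,0,0,0,0],[1,-1.3,0,0,0,0,0],[1,-1.5,0,0,0,0,0],[1,-1.7,0.1,0,0,0,3],[1,-1.9,0.2,0,0,0,6],[1,-1.9,0.2,0,0,0,6]]

```text
t: 4.05
tool_pos: [0.5175, 0.1317, 0.0789]
tool_rot: [0.973, 2.987, -0.0]
contact_force: [-2.2, 0.4, 2.4]
opening: 0.0003
```

Run:
```python
from station import ctrl
from h import *
o=ctrl.get_obs();print(o["t"],o["tool_pos"],o["contact_force"],o["wrist_torque"])
for v,f in [(66,.0195),(78,.0195),(80,.0195)]:
    p,th=pose(v,f); print(v,rel(o,p,.078,th))
for n in ["scene","top"]:
    d=ctrl.get_image(n)["color"][:,:,::-1]
    if n=="scene": d=cv2.resize(d[220:290,330:420],None,fx=7,fy=7)
    else: d=cv2.resize(d[200:275,220:320],None,fx=7,fy=7)
    cv2.imwrite(f"pics/{n}3.png",d)
```

```text
4.05 [0.51747741 0.13169665 0.07886771] [-2.1708378   0.4270482   2.37387701] [ 0.07882723  0.32287261 -0.01772085]
66 [-0.1, 0.0, 0.09, -0.0, 0.0, 0.1]
78 [-0.82, 0.33, 0.09, -0.0, 0.0, 12.1]
80 [-0.95, 0.37, 0.09, -0.0, 0.0, 14.1]
```

View pics/scene3.png

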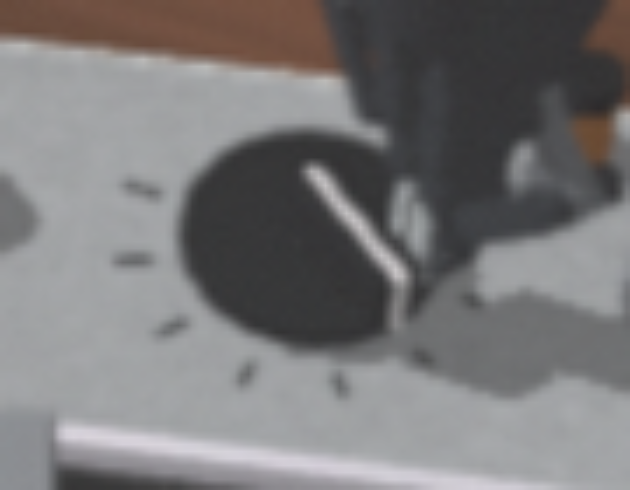

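View pics/top3.png

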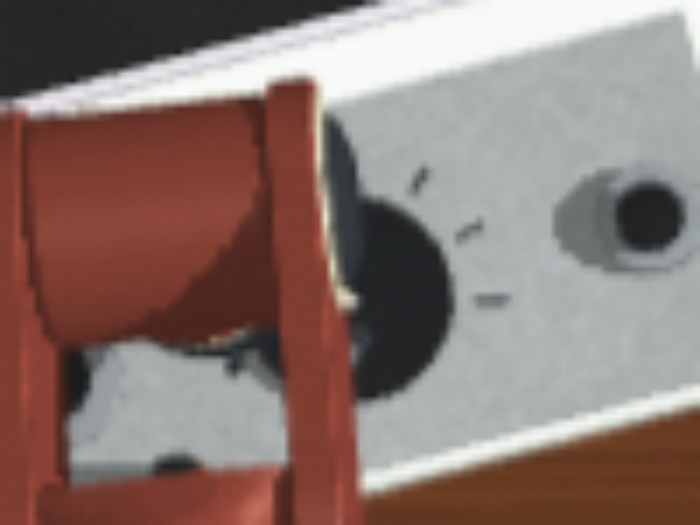

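Call:
play_rows:
  motion:
    - [[1,-0.2,0.05,0.1,0,0,2],[1,-0.35,0.12,0.1,0,0,4],[1,-0.45,0.17,0.1,0,0,6],[1,-0.57,0.22,0.1,0,0,8],[1,-0.7,0.28,0.1,0,0,10],[1,-0.7,0.28,0.1,0,0,10],[1,-0.7,0.28,0.1,0,0,10]]

```text
t: 5.03
tool_pos: [0.5249, 0.1297, 0.0779]
tool_rot: [1.229, 2.89, -0.0]
contact_force: [0.2, -0.3, 0.1]
opening: 0.0001
```

```bash
cat > look.py <<'E'
import sys
from station import ctrl
from h import *
k=sys.argv[1]
o=ctrl.get_obs();print(o["t"],o["tool_pos"],o["contact_force"])
for a in sys.argv[2:]:
    v,f=map(float,a.split(",")); p,th=pose(v,f); print(v,f,rel(o,p,.078,th))
# implied fin angle if touching with half width 11mm
x=R.from_rotvec(o["tool_rot"]).as_matrix()[:,0]; print("tool x angle",np.degrees(np.arctan2(x[1],x[0])))
s=ctrl.get_image("scene"); 
d=cv2.resize(s["color"][220:290,330:420,::-1],None,fx=7,fy=7,interpolation=cv2.INTER_CUBIC)
cv2.imwrite(f"pics/scene{k}.png",d)
x0,y0=345,230
g=s["color"].min(2)[y0:280,x0:400]
g=cv2.resize(g,None,fx=4,fy=4,interpolation=cv2.INTER_CUBIC)
E
python3 look.py 4 75,.0195 80,.0195 90,.0195
```

```text
5.025 [0.52488386 0.12971385 0.07790477] [ 0.15378134 -0.30789342  0.05677455]
75.0 0.0195 [0.08, -0.02, -0.01, 0.0, 0.0, -0.9]
80.0 0.0195 [-0.22, 0.14, -0.01, 0.0, 0.0, 4.1]
90.0 0.0195 [-0.84, 0.38, -0.01, 0.0, 0.0, 14.1]
tool x angle 133.9105921856355
```

View pics/scene4.png

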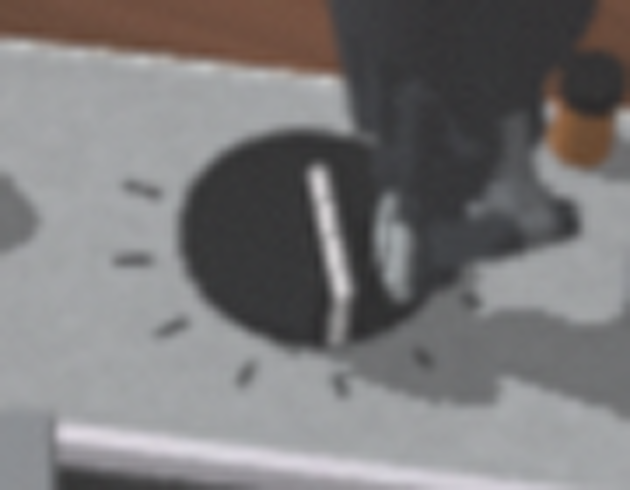

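Call:
play_rows:
  motion:
    - [[1,-0.3,0.2,0,0,0,6],[1,-0.6,0.3,0,0,0,10],[1,-0.84,0.38,0,0,0,14],[1,-1.1,0.43,0,0,0,18],[1,-1.3,0.46,0,0,0,21],[1,-1.5,0.48,0,0,0,24],[1,-1.6,0.49,0,0,0,26],[1,-1.6,0.49,0,0,0,26]]

```text
t: 6.08
tool_pos: [0.5396, 0.1216, 0.078]
tool_rot: [1.848, 2.54, 0.0]
contact_force: [0.3, 0.5, -1.3]
opening: 0.0001
```

```bash
python3 look.py 5 102,.0195 104,.0195 106,.0195
```

```text
6.075 [0.53958762 0.12164667 0.07795174] [ 0.27462961  0.46922897 -1.30950434]
102.0 0.0195 [-0.01, 0.04, -0.0, 0.0, 0.0, 0.1]
104.0 0.0195 [-0.13, 0.1, -0.0, 0.0, 0.0, 2.1]
106.0 0.0195 [-0.25, 0.16, -0.0, 0.0, 0.0, 4.1]
tool x angle 107.92547507208373
```

View pics/scene5.png

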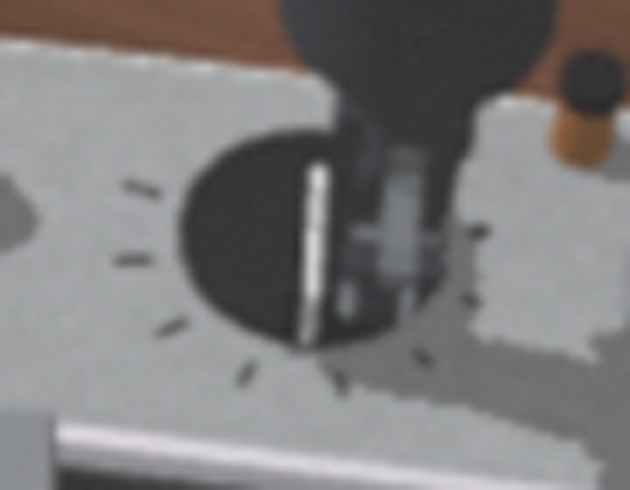

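Call:
play_rows:
  motion:
    - [[1,-0.12,0.08,0,0,0,2],[1,-0.25,0.14,0,0,0,4],[1,-0.25,0.14,0,0,0,4]]

```text
t: 6.5
tool_pos: [0.5418, 0.1194, 0.0779]
tool_rot: [1.935, 2.473, -0.0]
contact_force: [0.1, -0.8, -0.4]
opening: 0.0001
```

```bash
python3 look.py 6 120,.0195 126,.0195 130,.0195 133,.0195
```

```text
6.5 [0.54175986 0.11936201 0.0779298 ] [ 0.14735678 -0.81904406 -0.38781996]
120.0 0.0195 [-0.82, 0.4, -0.01, 0.0, 0.1, 14.1]
126.0 0.0195 [-1.21, 0.49, -0.01, 0.0, 0.1, 20.1]
130.0 0.0195 [-1.47, 0.53, -0.01, 0.1, 0.1, 24.1]
133.0 0.0195 [-1.67, 0.55, -0.0, 0.1, 0.1, 27.1]
tool x angle 103.90979685472762
```

View pics/scene6.png

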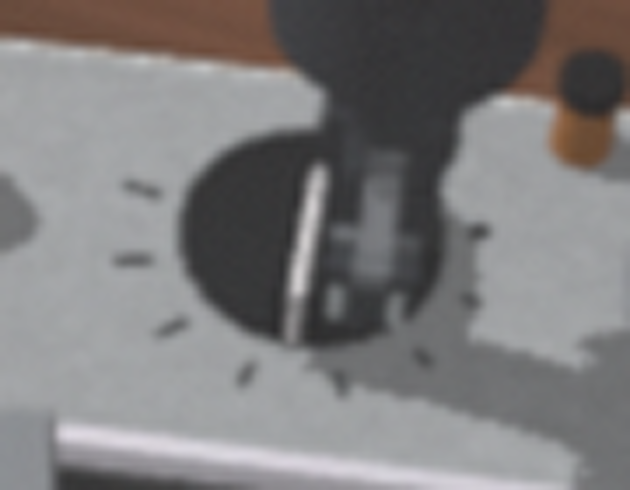

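Call:
play_rows:
  motion:
    - [[1,-0.1,0.06,0,0,0,2],[1,-0.2,0.11,0,0,0,3],[1,-0.2,0.11,0,0,0,3]]

```text
t: 6.92
tool_pos: [0.5434, 0.1176, 0.0779]
tool_rot: [1.999, 2.422, -0.0]
contact_force: [0.5, 0.8, 0.2]
opening: -0.0003
```

```bash
python3 look.py 7 120,.0195 126,.0195 130,.0195 133,.0195
```

```text
6.925 [0.54335345 0.11762633 0.07792094] [0.54722112 0.75771326 0.19044679]
120.0 0.0195 [-0.59, 0.31, -0.01, 0.0, 0.1, 11.1]
126.0 0.0195 [-0.98, 0.43, -0.01, 0.0, 0.1, 17.1]
130.0 0.0195 [-1.24, 0.48, -0.01, 0.1, 0.1, 21.1]
133.0 0.0195 [-1.44, 0.51, -0.01, 0.1, 0.1, 24.1]
tool x angle 100.90859768031457
```

View pics/scene7.png

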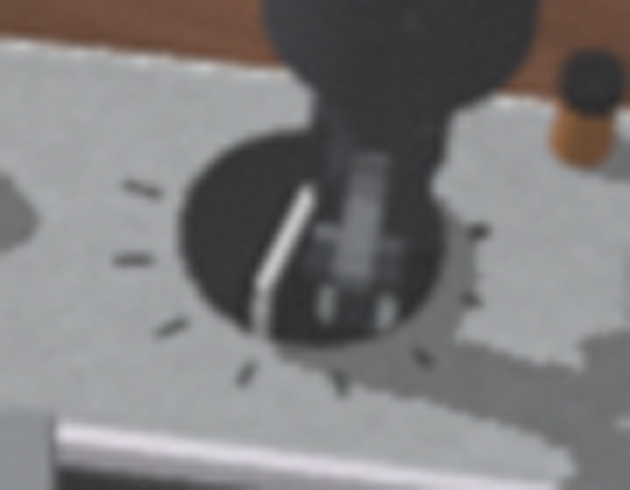

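Call:
play_rows:
  motion:
    - [[1,-0.3,0.18,0,0,0,6],[1,-0.59,0.31,0,0,0,11],[1,-0.8,0.38,0,0,0,14],[1,-0.98,0.43,0,0,0,17],[1,-1.11,0.45,0,0,0,19],[1,-1.24,0.48,0,0,0,21],[1,-1.34,0.5,0,0,0,23],[1,-1.44,0.51,0,0,0,24],[1,-1.44,0.51,0,0,0,24]]

```text
t: 8.1
tool_pos: [0.5511, 0.1042, 0.0779]
tool_rot: [2.459, 1.953, -0.0]
contact_force: [0.6, 1.6, 0.2]
opening: -0.0003
```

```bash
python3 look.py 8 133,.0195 135,.0195 137,.0195 139,.0195
```

```text
8.1 [0.55108296 0.10415272 0.07794346] [0.61049489 1.56181449 0.21458215]
133.0 0.0195 [0.03, -0.01, -0.01, 0.1, 0.1, 0.1]
135.0 0.0195 [-0.09, 0.06, -0.01, 0.1, 0.1, 2.1]
137.0 0.0195 [-0.21, 0.12, -0.01, 0.1, 0.1, 4.1]
139.0 0.0195 [-0.33, 0.18, -0.01, 0.1, 0.1, 6.1]
tool x angle 76.91039373186076
```

View pics/scene8.png

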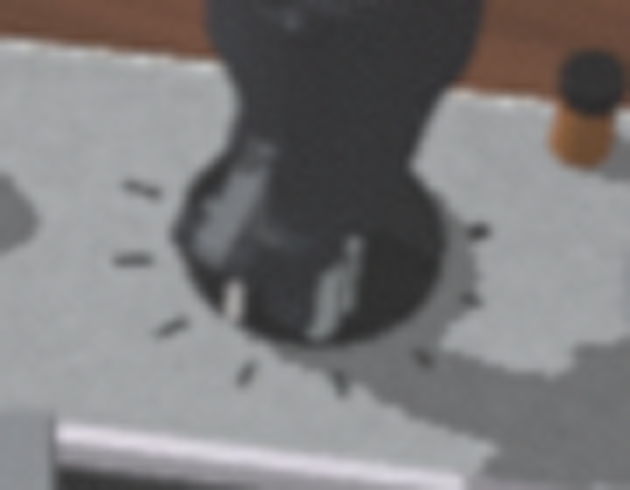

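Call:
play_rows:
  motion:
    - [[1,-0.09,0.06,0,0,0,2],[1,-0.14,0.09,0,0,0,3],[1,-0.14,0.09,0,0,0,3]]

```text
t: 8.52
tool_pos: [0.5516, 0.1024, 0.0779]
tool_rot: [2.509, 1.888, -0.001]
contact_force: [0.5, 0.9, 0.5]
opening: -0.0002
```

```bash
python3 look.py 9 135,.0195 137,.0195 139,.0195 141,.0195
```

```text
8.525 [0.55156815 0.1023929  0.07794806] [0.519568   0.88448597 0.52792198]
135.0 0.0195 [0.07, -0.03, -0.01, 0.1, 0.1, -0.9]
137.0 0.0195 [-0.04, 0.04, -0.01, 0.1, 0.1, 1.1]
139.0 0.0195 [-0.16, 0.1, -0.0, 0.1, 0.1, 3.1]
141.0 0.0195 [-0.28, 0.16, -0.0, 0.1, 0.1, 5.1]
tool x angle 73.90587045192164
```

View pics/scene9.png

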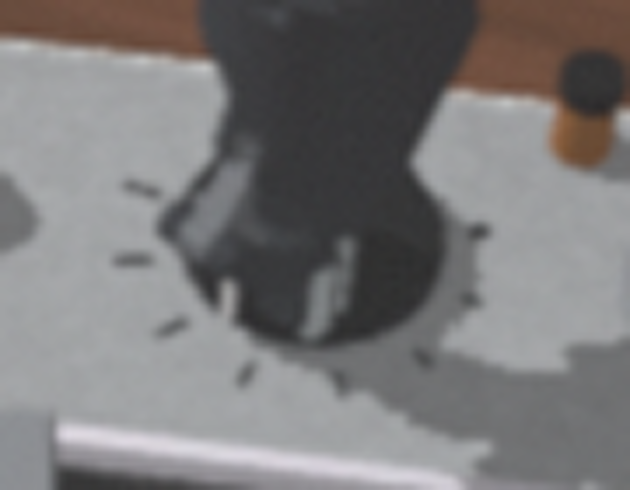

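Call:
play_rows:
  motion:
    - [[1,-0.09,0.06,0,0,0,2],[1,-0.15,0.1,0,0,0,3],[1,-0.15,0.1,0,0,0,3]]

```text
t: 8.95
tool_pos: [0.552, 0.1006, 0.0779]
tool_rot: [2.558, 1.821, -0.001]
contact_force: [0.8, 0.7, 0.8]
opening: 0.0
```

```bash
python3 look.py 10 137,.0195 139,.0195 141,.0195 143,.0195
```

```text
8.95 [0.55200839 0.10061023 0.07785317] [0.80891338 0.68233581 0.75323501]
137.0 0.0195 [0.11, -0.06, -0.01, 0.0, 0.1, -1.9]
139.0 0.0195 [-0.0, 0.01, -0.01, 0.1, 0.1, 0.1]
141.0 0.0195 [-0.12, 0.07, -0.01, 0.1, 0.1, 2.1]
143.0 0.0195 [-0.24, 0.14, -0.01, 0.1, 0.1, 4.1]
tool x angle 70.89863756383744
```

View pics/scene10.png

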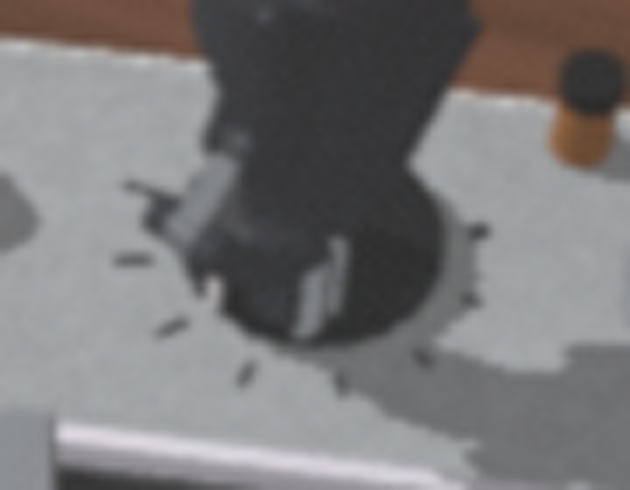

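Run:
```python
from h import *
import pickle
t,s=pickle.load(open("d.pkl","rb"))
for v in (60,90,120,130,135,140,145,150):
    f=np.radians(105+YAW-v); p=A+.046*np.array([np.cos(f),np.sin(f)])
    print(v,[((proj(s,[*p,z])-[330,220])*7).round() for z in (.07,.096)])
```

```text
60 [array([399., 326.]), array([407., 273.])]
90 [array([327., 348.]), array([334., 296.])]
120 [array([249., 338.]), array([254., 286.])]
130 [array([225., 328.]), array([230., 275.])]
135 [array([214., 322.]), array([218., 269.])]
140 [array([204., 315.]), array([208., 262.])]
145 [array([194., 307.]), array([198., 254.])]
150 [array([186., 299.]), array([190., 246.])]
```

Call:
play_rows:
  motion:
    - [[1,0,0,0,0,0,0],[1,0,0,0,0,0,0],[1,0,0,0,0,0,0]]

```text
t: 9.38
tool_pos: [0.552, 0.1006, 0.0779]
tool_rot: [2.558, 1.821, -0.001]
contact_force: [-0.8, 0.2, 0.5]
opening: 0.0001
```

```bash
python3 look.py 11 141,.0195 143,.0195; python3 -c "
from station import ctrl
import cv2
cv2.imwrite('pics/w11.png',ctrl.get_image('wrist')['color'][:,:,::-1])"
```

```text
9.375 [0.552006   0.10064885 0.07785391] [-0.8070003   0.21189514  0.47633192]
141.0 0.0195 [-0.12, 0.08, -0.01, 0.1, 0.1, 2.1]
143.0 0.0195 [-0.24, 0.14, -0.01, 0.1, 0.1, 4.1]
tool x angle 70.91395496369044
```

View pics/scene11.png

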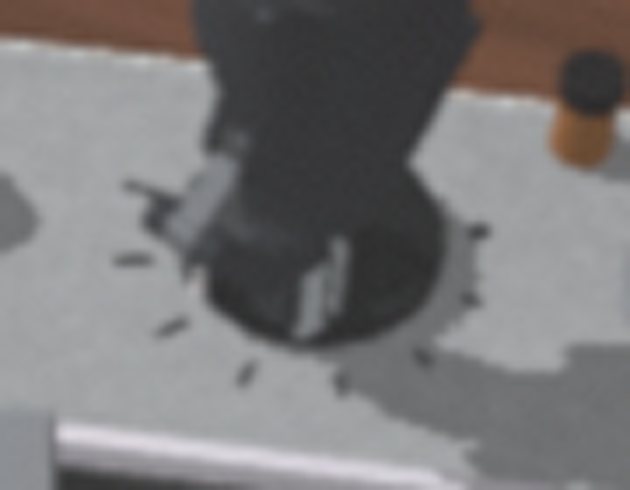

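View pics/w11.png

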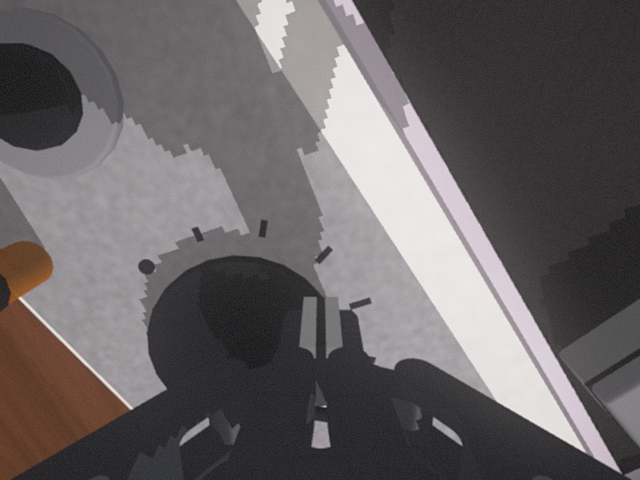

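Call:
play_rows:
  motion:
    - [[1,0.3,0,0,0,0,0],[1,0.8,0,0,0,0,0],[1,1.2,0,-1,0,0,0],[1,1.2,0,-4,0,0,0],[1,1.2,0,-8,0,0,0],[1,1.2,0,-10,0,0,0],[1,1.2,0,-10,0,0,0]]

```text
t: 10.35
tool_pos: [0.5571, 0.1124, 0.1801]
tool_rot: [2.556, 1.82, 0.004]
contact_force: [0.1, -0.3, 0.3]
opening: 0.0001
```

```bash
python3 look.py 12 ; python3 -c "
from station import ctrl
import cv2
cv2.imwrite('pics/w12.png',ctrl.get_image('wrist')['color'][:,:,::-1])"
```

```text
10.35 [0.55714824 0.1124171  0.18005763] [ 0.07714268 -0.25315013  0.28299019]
tool x angle 70.92768959750583
```

View pics/scene12.png

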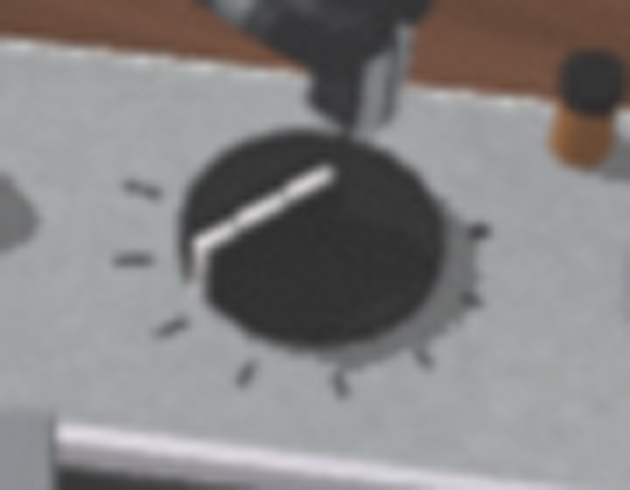

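View pics/w12.png

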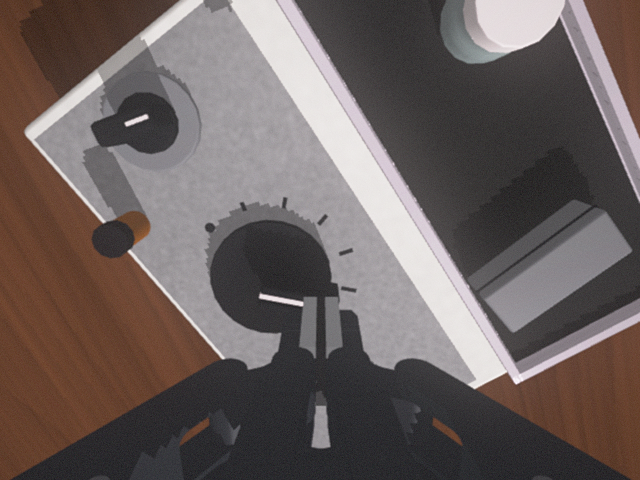

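Run:
```python
from station import ctrl
from h import *
import pickle
t,s=pickle.load(open("d.pkl","rb"))
a=[onz(s,(330+x/7,220+y/7),.096)[:2] for x,y in ((332,172),(200,243))]
d=a[1]-a[0];print(105+YAW-np.degrees(np.arctan2(d[1],d[0])))
o=ctrl.get_obs(); print(rel(o,(.5462,-.0279),.15,71)); print(rel(o,(.5462,-.0279),.09,71))
```

```text
152.1587743792923
[-13.53, 3.73, 2.69, -0.0, 0.1, -0.1]
[-13.52, 3.73, 8.69, -0.0, 0.1, -0.1]
```

Call:
play_rows:
  motion:
    - [[1,-2,0.6,0,0,0,0],[1,-5,1.4,0,0,0,0],[1,-8,2.2,0,0,0,0],[1,-11,3,0.5,0,0,0],[1,-13,3.6,1.5,0,0,0],[1,-13.5,3.7,2.7,0,0,0],[1,-13.5,3.7,4.5,0,0,0],[1,-13.5,3.7,6.5,0,0,0],[1,-13.5,3.7,7.5,0,0,0],[1,-13.5,3.7,7.5,0,0,0]]

```text
t: 11.7
tool_pos: [0.5451, -0.027, 0.1004]
tool_rot: [-2.557, -1.823, 0.006]
contact_force: [-0.1, -0.6, 1.1]
opening: 0.0004
```

Run:
```python
from station import ctrl
from h import *
o=ctrl.get_obs();print(o["t"],o["tool_pos"],o["contact_force"])
print(rel(o,(.5462,-.0279),.08,71))
d=ctrl.get_image("scene")["color"][:,:,::-1]
cv2.imwrite("pics/s13.png",cv2.resize(d[200:290,280:400],None,fx=6,fy=6,interpolation=cv2.INTER_CUBIC))
cv2.imwrite('pics/w13.png',ctrl.get_image('wrist')['color'][:,:,::-1])
```

```text
11.7 [ 0.54513118 -0.02701161  0.10038408] [-0.07499207 -0.64791748  1.05653712]
[-0.04, 0.14, 2.04, -0.2, 0.2, -0.0]
```

View pics/s13.png

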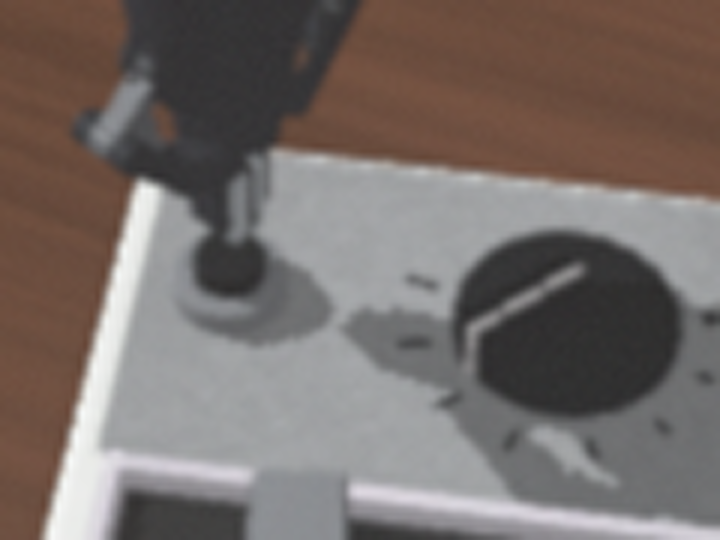

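View pics/w13.png

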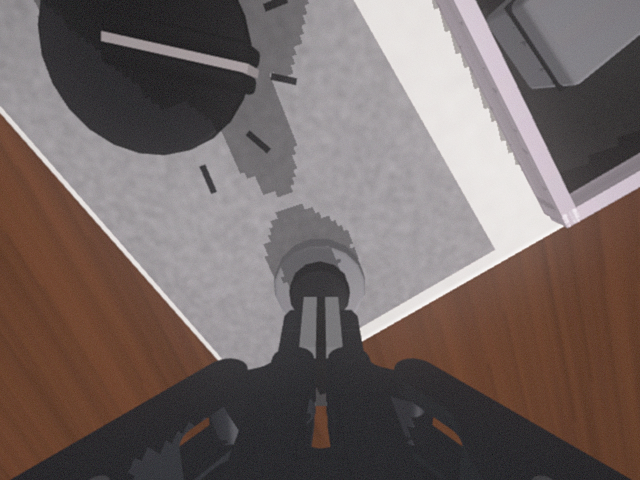

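Call:
play_rows:
  motion:
    - [[1,0,0.1,0.8,0,0,0],[1,0,0.1,1.6,0,0,0],[1,0,0.1,2.1,0,0,0],[1,0,0.1,2.3,0,0,0],[1,0,0.1,2.4,0,0,0],[1,0,0.1,2.4,0,0,0]]

```text
t: 12.55
tool_pos: [0.5473, -0.0278, 0.0786]
tool_rot: [2.557, 1.822, -0.003]
contact_force: [-2.6, 0.6, 3.5]
opening: -0.0001
```

Call:
play_rows:
  motion:
    - [[1,0,0,0.2,0,0,0],[1,0,0,0.4,0,0,0],[1,0,0,0.6,0,0,0],[1,0,0,0.6,0,0,0]]

```text
t: 13.05
tool_pos: [0.5478, -0.0279, 0.0758]
tool_rot: [2.557, 1.823, -0.004]
contact_force: [-10.8, 1.5, 19.6]
opening: 0.0005
```

Run:
```python
from station import ctrl
from h import *
o=ctrl.get_obs();print(o["t"],o["tool_pos"],o["contact_force"])
d=ctrl.get_image("scene")["color"][:,:,::-1]
cv2.imwrite("pics/s14.png",cv2.resize(d[215:275,290:370],None,fx=8,fy=8,interpolation=cv2.INTER_CUBIC))
cv2.imwrite('pics/w14.png',cv2.resize(ctrl.get_image('wrist')['color'][180:380,220:420,::-1],None,fx=3,fy=3))
```

```text
13.05 [ 0.54776954 -0.0278684   0.07578165] [-10.76733155   1.5312076   19.60799287]
```

View pics/s14.png

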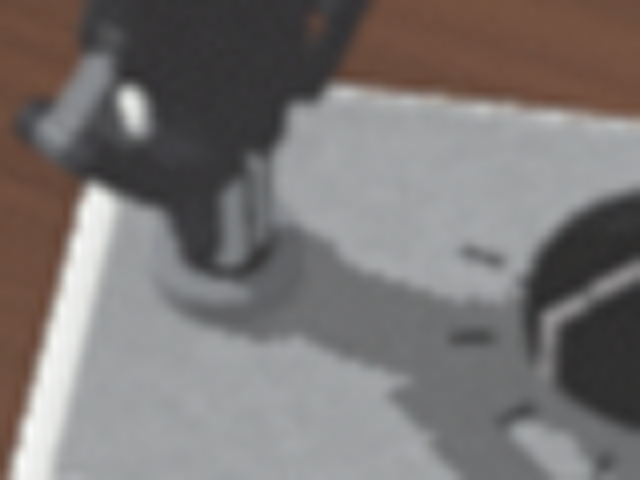

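View pics/w14.png

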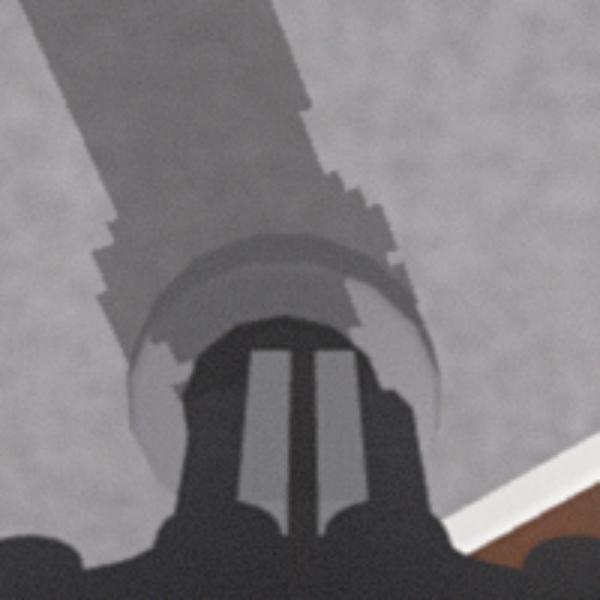

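Call:
play_rows:
  motion:
    - [[1,0,0,0.4,0,0,0],[1,0,0,0.5,0,0,0],[1,0,0,0.5,0,0,0]]

```text
t: 13.52
tool_pos: [0.5479, -0.0279, 0.0756]
tool_rot: [-2.558, -1.824, 0.007]
contact_force: [-17.5, 3.1, 29.6]
opening: -0.0
```

Call:
play_rows:
  motion:
    - [[1,0,0,0.2,0,0,0],[1,0,0,0,0,0,0],[1,0,0,-0.2,0,0,0],[1,0,0,-0.3,0,0,0],[1,0,0,-0.4,0,0,0],[1,0,0,-0.4,0,0,0]]

```text
t: 14.28
tool_pos: [0.5484, -0.0279, 0.0797]
tool_rot: [2.557, 1.824, -0.005]
contact_force: [1.5, 0.4, 3.6]
opening: 0.0
```

Run:
```python
from station import ctrl
o=ctrl.get_obs();print(o["t"],o["tool_pos"],o["contact_force"])
```

```text
14.275 [ 0.54836833 -0.02793483  0.07968079] [1.46056335 0.39224937 3.59795542]
```

Call:
play_rows:
  motion:
    - [[1,0,0,-0.1,0,0,0],[1,0,0,-0.1,0,0,0]]

```text
t: 14.52
tool_pos: [0.5483, -0.028, 0.0806]
tool_rot: [2.557, 1.824, -0.006]
contact_force: [0.5, 0.5, 3.3]
opening: -0.0002
```

Call:
play_rows:
  motion:
    - [[1,0,0,-0.1,0,0,0],[1,0,0,-0.1,0,0,0]]

```text
t: 14.78
tool_pos: [0.5481, -0.0279, 0.0813]
tool_rot: [2.558, 1.824, -0.006]
contact_force: [1.4, 0.0, 1.6]
opening: -0.0
```

Call:
play_rows:
  motion:
    - [[1,0,0,-0.2,0,0,0],[1,0,0,-0.2,0,0,0]]

```text
t: 15.02
tool_pos: [0.5474, -0.0278, 0.0829]
tool_rot: [-2.557, -1.824, 0.008]
contact_force: [0.2, 0.5, 0.1]
opening: 0.0003
```

Call:
play_rows:
  motion:
    - [[1,0,0,-1,0,0,0],[1,0,0,-3,0,0,0],[1,0,0,-7,0,0,0],[1,-3,0,-11,0,0,0],[1,-6,0,-14,0,0,0],[1,-11,0,-14,0,0,0],[1,-16,0,-14,0,0,0],[1,-16,0,-14,0,0,0],[1,-16,0,-14,0,0,0]]

```text
t: 16.15
tool_pos: [0.4962, -0.1787, 0.2246]
tool_rot: [2.558, 1.823, -0.006]
contact_force: [0.0, -0.6, 0.4]
opening: 0.0003
```

Run:
```python
from station import ctrl
from h import *
o=ctrl.get_obs();print(o["t"],o["tool_pos"],o["contact_force"])
d=ctrl.get_image("scene")["color"][:,:,::-1]
cv2.imwrite("pics/s15.png",cv2.resize(d[200:350,275:470],None,fx=4,fy=4,interpolation=cv2.INTER_CUBIC))
cv2.imwrite('pics/t15.png',ctrl.get_image('top')['color'][:,:,::-1])
```

```text
16.15 [ 0.49624052 -0.1786599   0.22457609] [ 0.0389112  -0.61738506  0.42596472]
```

View pics/s15.png

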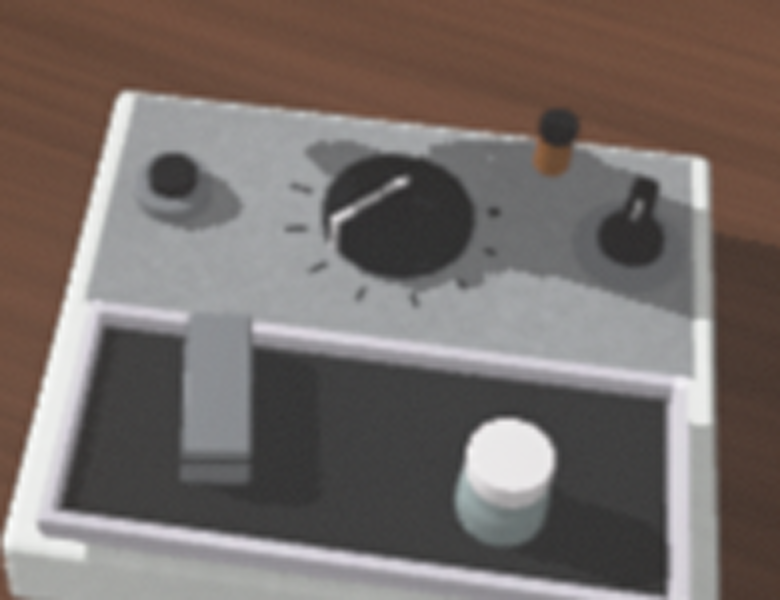

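View pics/t15.png

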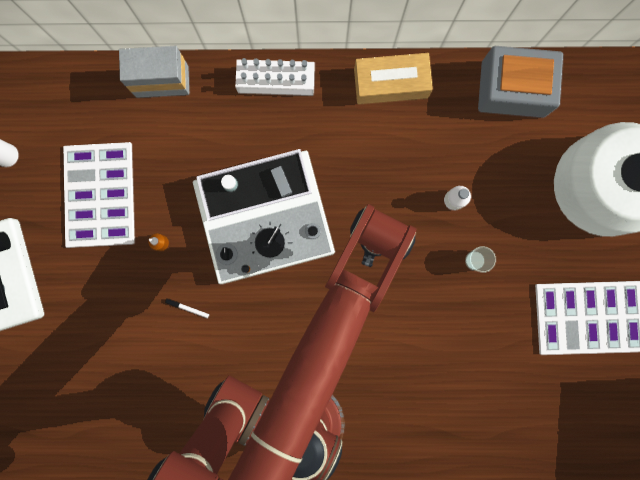

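```bash
python3 -c "
from station import ctrl
print(ctrl.finish_job())"
```

```text
the job is handed in; nothing more can be done
None
```

The selector is at step 5, and the start key was then pressed right down and released. I handed the job in at about 16 s of the 51 s allowed.

- **Selector:** It started at step 2. I pushed only its anticlockwise side with the shut fingertips, through steps 3 and 4 to 5. The last look puts the pointer at 151–152° against 150° for step 5, in line with the fifth tick, and it did not go past.
- **Start key:** I pressed it only after the selector was resting in step 5. It hit a hard stop, where 10 N more moved it just 0.2 mm. On release the finger lost contact about 6 mm higher, so the key made its full travel. The last picture shows it back up.
- **Other things:** The timer knob, vial, jar, box, bottles, marker and beaker look unmoved in the before and after pictures. I compared these by eye and did not measure them. The arm was clear of everything, with no contact force beyond sensor noise.
- **Disagreements:**
  - The camera put the key top at 78 mm, but contact showed about 82 mm.
  - A rough reading from the wrist camera put the fin about 4 mm from my estimate from the other two cameras, so I made the last pushes in 2–3° steps.
  - The key press reached about 30 N with 17 N sideways, more than the 5 N needed but well under the wrist limit of 120 N.

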